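# Match the anvils to their snap setters, then draw the blue setter to its mark

### The arm

A 6-joint arm with a two-finger parallel gripper is mounted at the origin on the work surface. World frame = base frame: x ahead of the robot, y to its left, z up, the work surface at z = 0. Lengths are in mm, angles in rad, forces in N, time in s.
With the tool pointing down it reaches from about 350 to 875 mm from the base axis. Payload 4.2 kg.
Tool frame: the origin (TCP) lies midway between the tips of the shut fingers; the grasp point (between the pads) lies 19 mm behind it; z points along the fingers, y is the line along which they close (so a half turn about z gives the same grasp; the last joint's range is limited). The gripper opens to 85 mm and grips with 20 to 120 N. Pads are 22 mm wide; open, the fingers measure 114 mm over their backs; the gripper's body (76 mm by 85 mm) begins 54 mm behind the grasp point. The pads swing forward as they close: fully open they stand 13 mm farther back than shut.
Start: joints at [-1.04, 0.385, 0.008, 0, -1.194, -0.259], TCP at [167.808, -602.03, 231.312] pointing down, gripper open.
Joint ranges: [-3.14, 3.14], [-1.21, 2.06], [-1.07, 1.41], [-3.16, 2.05], [-2.99, -0.16], [-3.1, 3.1]. Speed limits (rad/s): [2.79, 2.79, 3.14, 3.14, 3.14, 3.14].

### API

Orientations are given as a unit quaternion [x, y, z, w].
In Python, from bench import arm gives the robot as it stands.
- The arm moves only by the tool send_rows, never from a script. Its argument "targets" is a list of rows, each an object of numbers: "gripper": the gripper command: -1 is fully open, 1 is shut, values between are in proportion; "x", "y", "z": the shift along the tool's x, y, z in cm; "ax", "ay", "az": the turn, a rotation vector about the tool's x, y, z in degrees. A call has 1 to 5 rows; each row shifts and turns the commanded pose from where the row before left it, along the tool's axes as they then stand; what a row does not reach is not made up. A row lasts 1/12 s, in which the tool goes at most 41.7 mm and 7.16 degrees, less where a joint would pass 70% of its speed; a pose out of reach is approached as far as the arm can. A call is refused whole if a number of a shift passes 4.17 or a number of a turn 7.16, either way. A call with a gripper value outside its range is refused whole. The fingers move at their own pace and stop on an object; the grip force is fixed at half the most. Time passes only in rows, so rows that do not move let the fingers close. It gives the time, the measured TCP pose, the force, the opening and the grip force at its end, in the units of the state.
- arm.read_state(): the state, without advancing time (a new reading comes with each control period).
- arm.get_image(name): name is "scene" or "top" or "wrist"; returns (picture, depth): 480x640x3 uint8, red, green, blue; 480x640 float32, mm along the optical axis (not along the pixel's ray), 0 where there is no reading.
- arm.camera_model(name): a dict with "fx", "fy", "cx", "cy" (pixels), "cam_to_world" (4x4, takes a point from camera to world coordinates). Camera axes: x right, y down, z forward; pixel columns grow to the right and rows downward; lengths in mm; the calibration is good to about 2 mm. A picture is of the moment at which its call begins: read the wrist's pose just before it. camera_model takes no time and is no camera call; for the wrist camera it gives the pose at the moment of the call.
- arm.job_done(): hands the job in; it is judged then, once.
Trained networks look in the newest picture that a camera, given by its name, has taken for a name from the list of things; names that differ only in an ending like _2 or _b are one class to them, and where a whole thing is asked for, a point or a joint stands for the part that bears it (a point fixed in the world has none). Each returns a list of dicts, best first, with "score" (0 to 1); they miss things now and then, are a little off and sometimes report something else, mostly with a low value. They report only what shows in the picture. A call takes as long as a camera call. They do not tell look-alikes from the thing itself.
- arm.boxes_of(camera, thing): "rect" ([left, top, width, height] in pixels, round what is visible of it).
The state is a dict: "clock": time; "joints": joint angles; "joint_vel": joint speeds; "joint_efforts": joint torques, N m; "position": TCP position; "ee_rot": TCP orientation; "contact_force": force on the tool from outside, world axes, zero at the start; "wrist_torque": the same for the moment, N m; "gripper_width": finger opening in mm; "grasp_force": force on a finger pad.
Only numpy, scipy, OpenCV 4.12 (cv2) and the standard library are available. Lean on these libraries where they do the work, as an engineer would, in place of code of your own. Each camera call takes 0.05 s, during which the arm holds its last target. There are 200 camera calls.

### The job

On the leather bench, seat each loose anvil (blue, orange) fully down in the shallow round recess directly in front (on the robot side) of the setter of its own colour in the wooden die block, and let go of it. Then gently pull the blue setter straight up out of its snug bore until the whole yellow band on its shank shows above the block but none of the red band below it, and finish while holding it there in the gripper, still and upright, its lower end still in the bore. Leave the orange setter and the plain steel punch home in their bores, and do not disturb the thread spool or the mallet.

Things in the scene. Friction and masses are not known exactly. Their poses are not given: they have to be found in the camera images.
- block: Fixed dark wood die block, 124 (x) by 236 (y) by 72 mm tall; origin centre of underside, z up, front (-x) roughly towards the robot. Back row: three vertical bores, diameter 15.5, 60 mm deep, at x = +33, y = -75, 0, +75 mm. Front row: three recesses for anvils, diameter 38, 6 mm deep (floor 66 mm above the underside), at x = -33 mm and the same y, each directly in front of its bore.
- setter_blue: Blue snap setter, upright in one of the block's three bores (random order). 120 mm long: dark steel shank 14 mm in diameter, then from 85 mm up a round blue grip, 22 mm in diameter, 35 mm tall. Origin at the centre of its lower end, z up its axis; home (resting on the bore's bottom) the origin is 12 mm above the block's underside and 60 mm stands above the block. 0.15 kg (0.1 to 0.2).
- blue_band (a point): Middle of the blue setter's 14 mm wide yellow band, 35 mm above its lower end; hidden in the bore at first. The band is fully clear of the block's top after a pull of 32 mm; the red band, 6 to 14 mm above the lower end, begins to show after 46 mm; the setter comes out after 60 mm. No spring or catch: it slides freely and drops back if let go.
- setter_orange: Orange snap setter, to stay home, upright in one of the block's three bores (random order). 120 mm long: dark steel shank 14 mm in diameter, then from 85 mm up a round orange grip, 22 mm in diameter, 35 mm tall. Origin at the centre of its lower end, z up its axis; home (resting on the bore's bottom) the origin is 12 mm above the block's underside and 60 mm stands above the block. 0.15 kg.
- punch: Plain hole punch (has no anvil), to stay home, upright in one of the block's three bores (random order). 120 mm long: dark steel shank 14 mm in diameter, then from 85 mm up a round bare steel grip, 22 mm in diameter, 35 mm tall. Origin at the centre of its lower end, z up its axis; home (resting on the bore's bottom) the origin is 12 mm above the block's underside and 60 mm stands above the block. 0.15 kg.
- anvil_blue: Loose blue anvil: an upright disc 30 mm in diameter, 22 mm tall, blue with a thin steel line round its foot and a steel spot on top. Origin at the centre of its underside, z up. 0.09 kg. It starts on the bare work surface beside the die block (left or right).
- anvil_orange: Loose orange anvil: an upright disc 30 mm in diameter, 22 mm tall, orange with a thin steel line round its foot and a steel spot on top. Origin at the centre of its underside, z up. 0.09 kg. It starts on the bare work surface beside the die block (left or right).
- spool: Bystander: white thread spool standing upright, 58 mm in diameter, 95 mm tall; origin at the centre of its underside.
- mallet: Bystander: lying mallet, 215 mm long along its x, cork-coloured head 50 x 85 x 50 mm centred at x = +70 mm, dark wooden handle 22 mm thick from x = -120 to +50 mm; origin on the work surface under the handle.
There are look-alikes about, which are no part of the job. There is more than one size of the anvil_blue; the one meant has the size given above.

How it is judged (in metres and radians):
On the way, in this order (a step that is already met when the one before it is completed fails the run):
1. both anvils are seated in the recesses in front of the setters of their own colour and let go, the blue setter still home (z of anvil_blue in the frame of block between 0.062 and 0.069 m and angle between each of anvil_blue, anvil_orange's own z axis and vertical below 0.1 rad and horizontal distance between anvil_blue and setter_blue below 0.078 m and x of each of anvil_blue, anvil_orange in the frame of block below -0.025 m and contact force between the fingers and anvil_blue below 0.3 N and z of anvil_orange in the frame of block between 0.062 and 0.069 m and horizontal distance between anvil_orange and setter_orange below 0.078 m and contact force between the fingers and anvil_orange below 0.3 N and z of setter_blue in the frame of block below 0.017 m), for 0.2 s.
2. the gripper holds the blue setter drawn to its mark, upright and still (z of setter_blue in the frame of block between 0.042 and 0.06 m and angle between setter_blue's own z axis and vertical below 0.07 rad and contact force between the fingers and setter_blue above 1 N and linear speed of setter_blue below 0.01 m/s), for 0.3 s.
At the end, for the whole second after the job is handed in: Blue setter gripped, still, upright (4 deg), pulled 30 to 48 mm, pressing on the block with under 12 N; each anvil flat in the recess before its own colour's setter (within 3 mm of full depth), not touched by the fingers; orange setter and punch within 5 mm of home (all of step 2 and z of anvil_blue in the frame of block between 0.062 and 0.069 m and angle between each of anvil_blue, anvil_orange's own z axis and vertical below 0.1 rad and horizontal distance between anvil_blue and setter_blue below 0.078 m and x of each of anvil_blue, anvil_orange in the frame of block below -0.025 m and contact force between the fingers and anvil_blue below 0.3 N and z of anvil_orange in the frame of block between 0.062 and 0.069 m and horizontal distance between anvil_orange and setter_orange below 0.078 m and contact force between the fingers and anvil_orange below 0.3 N and z of each of setter_orange, punch in the frame of block below 0.017 m and contact force between setter_blue and block below 12 N and not (contact force between setter_blue and anvil_blue above 0.2 N) and not (contact force between setter_blue and anvil_orange above 0.2 N)); the arm keeps its last pose, push and grip.
It fails at once if the blue setter came right out of its bore (z of setter_blue in the frame of block above 0.073 m).
It fails at once if the orange setter or the punch was pulled up by more than 10 mm (z of any of setter_orange, punch in the frame of block above 0.022 m).
It fails at once if the blue setter was wrenched against the block with more than 60 N (contact force between setter_blue and block above 60 N).
It fails at once if the spool or the mallet was moved by more than 30 mm or the spool tipped (distance of any of spool, mallet from where it was at the start of the episode above 0.03 m or angle between spool's own z axis and vertical above 0.4 rad).
It also fails if it takes over 64 s, if anything falls off the work surface, if the arm or the gripper's body presses on something with over 40 N, if the wrist force passes 120 N, or if a joint passes its speed limit or range.

## Working session

There is one attempt and no reset: what is moved stays moved. The work goes in short steps, Python scripts to look and compute and a tool call to move; the robot and the scene stay as the last step left them, time stands still between calls to the robot, and variables do not carry over. Pictures are saved under pics/ and viewed, at most 10 in all, crops included, and the job is handed in when it is done.

Besides the shell and the picture viewer there is one more tool, called as a command line: name --argument value ..., lists and objects as JSON in quotes. send_rows: Moves the arm, as the interface text tells. Its arguments: {"type":"object","properties":{"targets":{"type":"array"}},"required":["targets"]}

```bash
ls; mkdir -p pics; cat > h.py <<'E'
from bench import arm
import numpy as np, cv2
def snap(c):
    m=arm.camera_model(c); p,d=arm.get_image(c); return p,d,m
def w(m,d,u,v,z=None):
    T=np.array(m['cam_to_world']); u=np.asarray(u,float); v=np.asarray(v,float)
    r=np.stack([(u-m['cx'])/m['fx'],(v-m['cy'])/m['fy'],np.ones_like(u)],-1)
    if z is None: P=r*np.asarray(d)[...,None]; return P@T[:3,:3].T+T[:3,3]
    R=r@T[:3,:3].T; k=(z-T[2,3])/R[...,2]; return R*k[...,None]+T[:3,3]
def save(n,p): cv2.imwrite('pics/'+n,cv2.cvtColor(p,cv2.COLOR_RGB2BGR))
E
python3 - <<'E'
from h import *
for c in ('top','scene'):
    p,d,m=snap(c); save(c+'0.png',p); np.savez(c+'0.npz',p=p,d=d,**{k:np.array(v) for k,v in m.items()})
    for t in ['block','setter_blue','setter_orange','punch','anvil_blue','anvil_orange','spool','mallet']:
        for b in arm.boxes_of(c,t)[:3]:
            l,tp,ww,h=b['rect']; print(c,t,round(b['score'],2),[round(x) for x in b['rect']])
print(arm.read_state())
E
```

```text
pics
top block 0.73 [247, 175, 129, 88]
top setter_blue 0.64 [337, 182, 12, 13]
top setter_orange 0.67 [301, 191, 10, 11]
top punch 0.74 [262, 198, 8, 18]
top anvil_blue 0.95 [452, 311, 27, 22]
top anvil_blue 0.76 [472, 273, 19, 15]
top anvil_orange 0.79 [144, 253, 18, 10]
top spool 0.95 [151, 135, 42, 44]
top mallet 0.6 [475, 130, 64, 102]
top mallet 0.4 [473, 273, 18, 16]
top mallet 0.38 [246, 176, 130, 87]
scene block 0.92 [269, 212, 145, 94]
scene setter_blue 0.82 [290, 208, 13, 34]
scene setter_blue 0.63 [328, 219, 12, 32]
scene setter_orange 0.76 [330, 217, 8, 36]
scene punch 0.71 [366, 227, 19, 35]
scene anvil_blue 0.85 [275, 168, 21, 18]
scene anvil_orange 0.78 [512, 307, 19, 21]
scene anvil_orange 0.75 [426, 323, 45, 79]
scene anvil_orange 0.68 [288, 206, 14, 38]
scene spool 0.64 [427, 321, 46, 80]
scene mallet 0.79 [98, 182, 108, 54]
{'clock': 0.9, 'joints': array([-1.04036262e+00,  3.84640635e-01,  7.93784736e-03, -2.89982521e-05,
       -1.19399817e+00, -2.58602769e-01]), 'joint_vel': array([-8.33465230e-04,  1.08749416e-03, -1.40939830e-03, -3.25851169e-04,
       -5.73081550e-05, -4.55953107e-04]), 'joint_efforts': array([ 7.16970794e-05, -3.92072082e+01,  1.88616246e+01,  4.19066414e+00,
       -3.39374474e-04,  2.29610102e-06]), 'position': array([ 167.84298933, -602.02958159,  231.3584813 ]), 'ee_rot': array([-1.35492106e-01,  9.90778425e-01, -3.88411041e-05,  3.07754453e-05]), 'contact_force': array([0.68354996, 2.15907994, 0.98161208]), 'wrist_torque': array([ 0.02602936, -0.00551853,  0.00245275]), 'grasp_force': 0.0, 'gripper_width': 85.01667823558965}
```

View pics/top0.png

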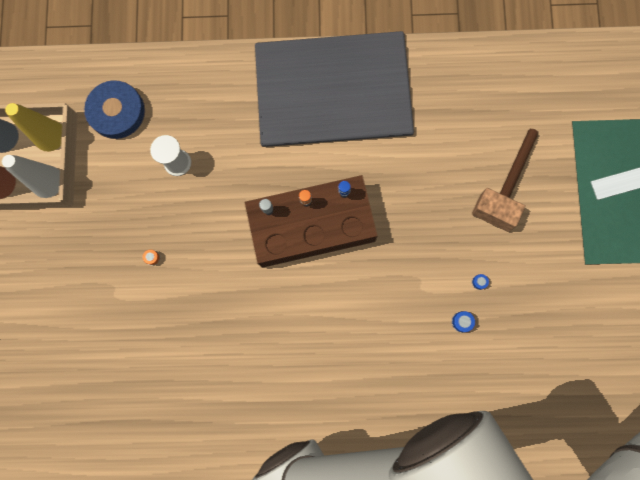

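View pics/scene0.png

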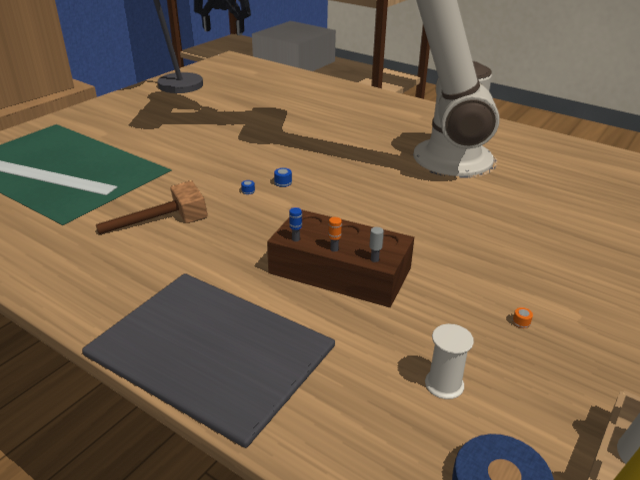

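Top view: block at (311,220), with the punch at (265,206), orange setter at (305,197) and blue setter at (344,188). The orange anvil is at (151,257). There are two blue-anvil candidates, (464,322) larger and (481,282) smaller. The navy tape roll at (114,110) isn't an anvil. Next I'll measure the sizes.

```bash
python3 - <<'E'
from h import *
D=np.load('top0.npz'); p,d=D['p'],D['d']; m={k:D[k] for k in('fx','fy','cx','cy','cam_to_world')}
print(m['fx'],np.round(m['cam_to_world'],2).tolist())
P=w(m,d,*np.meshgrid(np.arange(640),np.arange(480)))
hsv=cv2.cvtColor(p,cv2.COLOR_RGB2HSV)
for n,(u,v,r) in dict(bigblue=(464,322,18),smallblue=(481,282,14),orange=(151,257,14),sb=(344,188,14),so=(305,197,14)).items():
    s=np.s_[v-r:v+r,u-r:u+r]; Q=P[s][d[s]>0]; Q=Q[Q[:,2]>(8 if v>240 else 118)]
    if len(Q): 
        print(n,len(Q),'ctr',Q.mean(0).round(1),'zmax',np.percentile(Q[:,2],[50,95]).round(1))
        t=Q[Q[:,2]>np.percentile(Q[:,2],95)-4]; print('  top',len(t),np.ptp(t,axis=0).round(1),((t.max(0)+t.min(0))/2).round(1))
s=np.s_[165:275,235:390]; Q=P[s].reshape(-1,3); T=Q[(Q[:,2]>69)&(Q[:,2]<75.5)]
r=cv2.minAreaRect(T[:,:2].astype(np.float32)); print('block',r,cv2.boxPoints(r).round(1).tolist(),np.median(T[:,2]))
for u,v in [(275,243),(313,235),(351,226),(265,206),(305,197),(344,188)]: print('hole',P[v,u].round(1))
for n,(u0,v0,u1,v1) in dict(spool=(145,130,195,182),mallet=(470,125,542,235)).items():
    q=P[v0:v1,u0:u1].reshape(-1,3);q=q[q[:,2]>10];print(n,q.min(0).round(),q.max(0).round())
E
```

```text
614.4424523839558 [[-0.02, -0.99, 0.16, 331.79], [-1.0, 0.03, 0.02, -22.16], [-0.02, -0.16, -0.99, 1234.77], [0.0, 0.0, 0.0, 1.0]]
bigblue 378 ctr [ 360.2 -261.3   28. ] zmax [29.1 32.9]
  top 196 [38.5 37.4  6.1] [ 360.5 -263.1   32. ]
smallblue 193 ctr [ 437.8 -300.8   20.2] zmax [20.5 24.7]
  top 89 [27.8 27.2  7. ] [ 438.1 -301.2   24.2]
orange 191 ctr [502.7 354.1  20.1] zmax [20.4 25.3]
  top 74 [26.5 28.9  6.2] [502.9 355.1  24.5]
sb 121 ctr [608.7 -36.9 130.1] zmax [130.3 134.1]
  top 64 [19.  20.2  7.3] [609.1 -36.9 133.7]
so 120 ctr [593.7  36.5 130.1] zmax [130.7 133.6]
  top 76 [21.1 18.6  7.4] [594.   36.2 133.4]
block ((562.4254150390625, 30.053985595703125), (124.87122344970703, 235.96002197265625), 11.624163627624512) [[477.5, 133.0], [525.0, -98.0999984741211], [647.4000244140625, -72.9000015258789], [599.7999877929688, 158.1999969482422]] 71.42151283312296
hole [517.   99.2  66.1]
hole [532.   25.9  58.6]
hole [547.1 -48.3  62.7]
hole [576.5 110.5 129.3]
hole [591.4  36.4 129.7]
hole [606.2 -35.9 130.7]
spool [332. -22.  10.] [ 732.  337. 1235.]
mallet [ 332. -438.   10.] [ 749.  -22. 1235.]
```

The smaller blue one at (481,282) measures about 30 mm wide and 22 mm tall at world (438,-301), so it is the one I want. The one at (464,322) is about 40 mm by 31 mm, a decoy. I'll check that choice in a close crop and start the approach.

```bash
cat >> h.py <<'E'
from scipy.spatial.transform import Rotation as R_
BX=np.array([562.4,30.05]); YAW=np.deg2rad(11.62)
def bp(x,y): c,s=np.cos(YAW),np.sin(YAW); return BX+[c*x-s*y,s*x+c*y]
def go(x,y,z,s=None):
    s=s or arm.read_state(); M=R_.from_quat(s['ee_rot']).as_matrix()
    ya=np.arctan2(M[1,1],M[0,1]); da=np.rad2deg(ya-(YAW+np.pi/2)); da=(da+90)%180-90
    print('t',s['clock'],'pos',s['position'].round(1),'w',round(s['gripper_width'],1),'F',s['contact_force'].round(1),'az needed',da.round(2),'tilt',np.rad2deg(np.arccos(-M[2,2])).round(2))
    print('tool delta cm',((M.T@(np.array([x,y,z])-s['position']))/10).round(2))
E
python3 - <<'E'
from h import *
p=np.load('top0.npz')['p']; c=p[255:350,430:520]; save('crop1.png',cv2.resize(c,None,fx=5,fy=5,interpolation=cv2.INTER_CUBIC))
E
```

```text
(no output)
```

View pics/crop1.png

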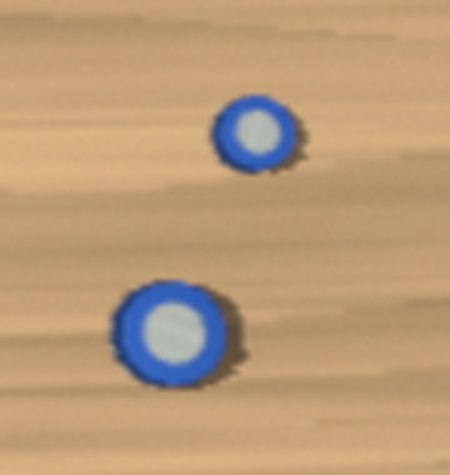

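send_rows --targets '[{"az": 4, "gripper": -1, "x": 0, "y": 0, "z": 0, "ax": 0, "ay": 0}, {"x": -2.95, "y": 2.19, "z": 0.5, "ax": 0, "ay": 0, "az": 0, "gripper": -1}, {"x": -2.95, "y": 2.19, "z": 0.5, "ax": 0, "ay": 0, "az": 0, "gripper": -1}, {"x": -2.95, "y": 2.19, "z": 0.5, "ax": 0, "ay": 0, "az": 0, "gripper": -1}, {"x": -2.95, "y": 2.19, "z": 0.5, "ax": 0, "ay": 0, "az": 0, "gripper": -1}]'

```text
clock: 1.32
position: [266.4, -491.5, 211.2]
ee_rot: [-0.1, 0.995, -0.0, 0.0]
contact_force: [0.6, -0.3, 0.7]
gripper_width: 85.6
grasp_force: 0.0
```

The crop shows the smaller anvil at crop (255,133), which is the 30 mm one. The larger look-alike is at (172,333). Going for the smaller.

send_rows --targets '[{"x": -2.95, "y": 2.19, "z": 0.5, "ax": 0, "ay": 0, "az": 0, "gripper": -0.4}, {"x": -2.95, "y": 2.19, "z": 0.5, "ax": 0, "ay": 0, "az": 0, "gripper": -0.4}, {"x": -2.95, "y": 2.19, "z": 0.5, "ax": 0, "ay": 0, "az": 0, "gripper": -0.4}, {"x": -2.95, "y": 2.19, "z": 0.5, "ax": 0, "ay": 0, "az": 0, "gripper": -0.4}, {"x": 0, "y": 0, "z": 0, "ax": 0, "ay": 0, "az": 0, "gripper": -0.4}]'

```text
clock: 1.73
position: [366.8, -379.3, 190.7]
ee_rot: [-0.104, 0.995, 0.001, 0.0]
contact_force: [-1.1, 0.2, -0.4]
gripper_width: 59.6
grasp_force: 0.0
```

```bash
python3 - <<'E'
from h import *
s=arm.read_state(); p,d,m=snap('wrist'); save('w1.png',p)
go(438.1,-301.2,100,s)
print(np.round(m['cam_to_world'],2).tolist(),m['fx'])
for b in arm.boxes_of('wrist','anvil_blue'): print(b)
P=w(m,d,*np.meshgrid(np.arange(640),np.arange(480)))
hsv=cv2.cvtColor(p,cv2.COLOR_RGB2HSV); M=((hsv[...,0]>100)&(hsv[...,0]<130)&(hsv[...,1]>120)).astype(np.uint8)
n,l,st,ce=cv2.connectedComponentsWithStats(M)
for i in range(1,n):
    if st[i,4]>100: 
        q=P[l==i]; q=q[(q[:,2]>12)&(q[:,2]<40)]
        if len(q): print(st[i],np.percentile(q,99,axis=0).round(1),np.percentile(q,1,axis=0).round(1),((q.max(0)+q.min(0))/2).round(1))
E
```

```text
t 1.7333 pos [ 366.8 -379.3  190.7] w 59.6 F [-1.1  0.2 -0.4] az needed 0.29 tilt 0.06
tool delta cm [-8.59  6.16  9.08]
[[-0.21, 0.94, 0.28, 296.46], [0.98, 0.2, 0.06, -395.03], [0.0, 0.28, -0.96, 331.87], [0.0, 0.0, 0.0, 1.0]] 364.1179772525308
{'rect': [369.7, 285.2, 28.6, 34.0], 'score': 0.8}
{'rect': [425.5, 215.0, 51.6, 49.9], 'score': 0.59}
[ 426  214   52   49 1316] [ 378.8 -246.    30. ] [ 340.6 -284.3   12.9] [ 360.2 -264.5   21.4]
[371 288  27  34 492] [ 451.4 -294.7   21.8] [ 423.4 -317.6   12.1] [ 437.9 -305.9   17. ]
```

send_rows --targets '[{"x": -2.86, "y": 2.05, "z": 2.0, "ax": 0, "ay": 0, "az": 0.3, "gripper": -0.4}, {"x": -2.86, "y": 2.05, "z": 2.0, "ax": 0, "ay": 0, "az": 0, "gripper": -0.4}, {"x": -2.86, "y": 2.05, "z": 2.0, "ax": 0, "ay": 0, "az": 0, "gripper": -0.4}, {"x": 0, "y": 0, "z": 3, "ax": 0, "ay": 0, "az": 0, "gripper": -0.4}, {"x": 0, "y": 0, "z": 3, "ax": 0, "ay": 0, "az": 0, "gripper": -0.4}]'

```text
clock: 2.25
position: [437.5, -306.0, 71.3]
ee_rot: [-0.099, 0.995, -0.001, 0.002]
contact_force: [-0.1, -0.1, -0.8]
gripper_width: 59.4
grasp_force: 0.0
```

send_rows --targets '[{"x": 0, "y": 0, "z": 0, "ax": 0, "ay": 0, "az": 0, "gripper": -0.4}, {"x": 0, "y": 0, "z": 0, "ax": 0, "ay": 0, "az": 0, "gripper": -0.4}]'

```text
clock: 2.42
position: [434.7, -306.5, 70.5]
ee_rot: [-0.098, 0.995, 0.0, -0.002]
contact_force: [0.3, -0.1, 0.6]
gripper_width: 59.8
grasp_force: 0.0
```

```bash
python3 - <<'E'
from h import *
go(438.1,-301.5,6)
p,d,m=snap('wrist'); save('w2.png',p)
E
```

```text
t 2.4167 pos [ 434.7 -306.5   70.5] w 59.8 F [ 0.3 -0.1  0.6] az needed -0.41 tilt 0.2
tool delta cm [-0.45  0.42  6.45]
```

View pics/w2.png

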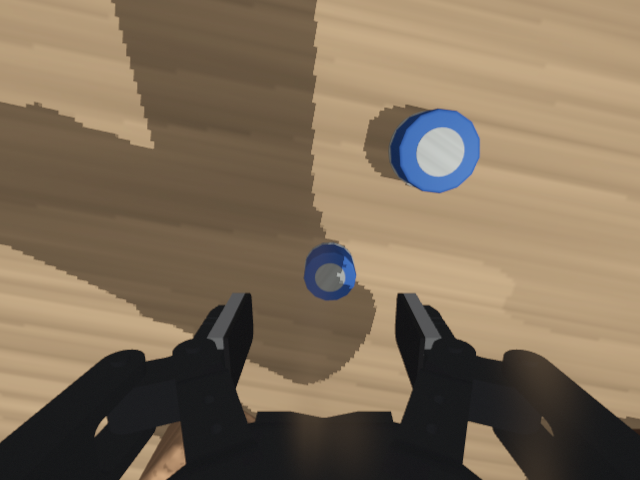

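The wrist view shows the small anvil at (330,272), roughly centred between the fingers, and the decoy well clear at (437,150).

```bash
cat >> h.py <<'E'
def disc(p,d,m,lo,hi,box,zlo,zhi):
    """centre (mid of xy extents) of coloured blob in box (u0,v0,u1,v1), z band"""
    hsv=cv2.cvtColor(p,cv2.COLOR_RGB2HSV); u0,v0,u1,v1=box
    M=np.zeros(p.shape[:2],bool); M[v0:v1,u0:u1]=True
    P=w(m,d,*np.meshgrid(np.arange(640),np.arange(480)))
    M&=(hsv[...,0]>=lo)&(hsv[...,0]<=hi)&(hsv[...,1]>90)&(P[...,2]>zlo)&(P[...,2]<zhi)
    q=P[M]; (c,r)=cv2.minEnclosingCircle(q[:,:2].astype(np.float32)); v,u=np.nonzero(M)
    print('disc n',len(q),'px',u.min(),u.max(),v.min(),v.max(),'ext',np.ptp(q,axis=0).round(1),'mid',((q.max(0)+q.min(0))/2).round(1),'circ',np.round(c,1),round(r,1)); return q
E
python3 - <<'E'
from h import *
s=arm.read_state();p,d,m=snap('wrist'); disc(p,d,m,100,130,(290,230,370,310),18,27)
go(438.1,-301.5,6,s)
E
```

```text
disc n 1283 px 306 357 247 295 ext [29.6 28.9  4.6] mid [ 438.4 -302.8   20.3] circ [ 438.2 -302.7] 15.0
t 2.4667 pos [ 436.  -307.1   72.2] w 59.7 F [0.1 0.3 0.2] az needed -0.4 tilt 0.06
tool delta cm [-0.31  0.52  6.62]
```

send_rows --targets '[{"x": -0.28, "y": 0.4, "z": 2.2, "ax": 0, "ay": 0, "az": 0, "gripper": -0.4}, {"x": 0, "y": 0, "z": 2.2, "ax": 0, "ay": 0, "az": 0, "gripper": -0.4}, {"x": 0, "y": 0, "z": 1.4, "ax": 0, "ay": 0, "az": 0, "gripper": -0.4}, {"x": 0, "y": 0, "z": 0.7, "ax": 0, "ay": 0, "az": 0, "gripper": -0.4}, {"x": 0, "y": 0, "z": 0, "ax": 0, "ay": 0, "az": 0, "gripper": -0.4}]'

```text
clock: 2.93
position: [437.9, -302.0, 6.6]
ee_rot: [-0.098, 0.995, -0.0, 0.0]
contact_force: [0.8, -0.4, 1.1]
gripper_width: 59.8
grasp_force: 0.0
```

```bash
python3 - <<'E'
from h import *
go(438.3,-302.7,6)
p,d,m=snap('wrist'); print(p.shape)
go(438.3,-302.7,6)
p,d,m=snap('wrist')
go(438.3,-302.7,6)
E
```

```text
t 2.9333 pos [ 437.9 -302.     6.6] w 59.8 F [ 0.8 -0.4  1.1] az needed -0.39 tilt 0.02
tool delta cm [-0.03 -0.08  0.06]
(480, 640, 3)
t 2.9833 pos [ 438.5 -302.1    7.4] w 59.8 F [ 0.3 -0.5 -0.2] az needed -0.37 tilt 0.11
tool delta cm [ 0.03 -0.05  0.14]
t 3.0333 pos [ 438.9 -302.2    7.8] w 59.9 F [0.1 0.7 0.2] az needed -0.35 tilt 0.17
tool delta cm [ 0.07 -0.04  0.18]
```

Positioned. Closing the gripper.

send_rows --targets '[{"x": 0, "y": 0, "z": 0, "ax": 0, "ay": 0, "az": 0, "gripper": 1}, {"x": 0, "y": 0, "z": 0, "ax": 0, "ay": 0, "az": 0, "gripper": 1}, {"x": 0, "y": 0, "z": 0, "ax": 0, "ay": 0, "az": 0, "gripper": 1}, {"x": 0, "y": 0, "z": 0, "ax": 0, "ay": 0, "az": 0, "gripper": 1}, {"x": 0, "y": 0, "z": 0, "ax": 0, "ay": 0, "az": 0, "gripper": 1}]'

```text
clock: 3.45
position: [438.7, -301.7, 7.8]
ee_rot: [-0.099, 0.995, -0.001, 0.001]
contact_force: [-1.0, 1.3, 5.3]
gripper_width: 27.8
grasp_force: 58.7
```

send_rows --targets '[{"x": 0, "y": 0, "z": 0, "ax": 0, "ay": 0, "az": 0, "gripper": 1}, {"x": 0, "y": 0, "z": -1, "ax": 0, "ay": 0, "az": 0, "gripper": 1}, {"x": 0, "y": 0, "z": -3, "ax": 0, "ay": 0, "az": 0, "gripper": 1}, {"x": 0, "y": 0, "z": -4, "ax": 0, "ay": 0, "az": 0, "gripper": 1}, {"x": 0, "y": 0, "z": -4, "ax": 0, "ay": 0, "az": 0, "gripper": 1}]'

```text
clock: 3.87
position: [436.8, -301.0, 127.7]
ee_rot: [-0.098, 0.995, 0.001, -0.001]
contact_force: [1.5, -0.4, -1.0]
gripper_width: 27.5
grasp_force: 59.3
```

```bash
python3 - <<'E'
from h import *
print(bp(-33,-75),bp(-33,0),bp(33,-75))
x,y=bp(-33,-75); go(x,y,140); print(arm.read_state()['grasp_force'])
E
```

```text
[545.18282337 -50.05972993] [530.07633498  23.40314511] [609.8301534  -36.76602015]
t 3.8667 pos [ 436.8 -301.   127.7] w 27.5 F [ 1.5 -0.4 -1. ] az needed -0.35 tilt 0.14
tool delta cm [-15.53  22.49  -1.24]
59.28078532218933
```

send_rows --targets '[{"x": -1.94, "y": 2.81, "z": -0.5, "ax": 0, "ay": 0, "az": 0, "gripper": 1}, {"x": -1.94, "y": 2.81, "z": -0.5, "ax": 0, "ay": 0, "az": 0, "gripper": 1}, {"x": -1.94, "y": 2.81, "z": -0.3, "ax": 0, "ay": 0, "az": 0, "gripper": 1}, {"x": -1.94, "y": 2.81, "z": 0, "ax": 0, "ay": 0, "az": 0, "gripper": 1}, {"x": -1.94, "y": 2.81, "z": 0, "ax": 0, "ay": 0, "az": 0, "gripper": 1}]'

```text
clock: 4.28
position: [505.8, -143.1, 140.7]
ee_rot: [-0.098, 0.995, 0.0, 0.001]
contact_force: [1.0, -0.3, -0.9]
gripper_width: 27.3
grasp_force: 59.3
```

send_rows --targets '[{"x": -1.94, "y": 2.81, "z": 0, "ax": 0, "ay": 0, "az": 0, "gripper": 1}, {"x": -1.94, "y": 2.81, "z": 0, "ax": 0, "ay": 0, "az": 0, "gripper": 1}, {"x": -1.94, "y": 2.81, "z": 0, "ax": 0, "ay": 0, "az": 0, "gripper": 1}, {"x": 0, "y": 0, "z": 0, "ax": 0, "ay": 0, "az": 0, "gripper": 1}, {"x": 0, "y": 0, "z": 0, "ax": 0, "ay": 0, "az": 0, "gripper": 1}]'

```text
clock: 4.7
position: [546.4, -48.9, 139.8]
ee_rot: [-0.1, 0.995, 0.0, 0.0]
contact_force: [-0.3, -0.8, -1.2]
gripper_width: 27.5
grasp_force: 59.4
```

```bash
python3 - <<'E'
from h import *
x,y=bp(-33,-75)
s=arm.read_state();p,d,m=snap('wrist'); save('w3.png',p); np.savez('w3.npz',p=p,d=d,**{k:np.array(v) for k,v in m.items()})
go(x,y,79,s)
go(x,y,79)
P=w(m,d,*np.meshgrid(np.arange(640),np.arange(480)))
T=P[(P[...,2]>70)&(P[...,2]<75)&(P[...,0]>460)]
r=cv2.minAreaRect(T[:,:2].astype(np.float32)); print(r,cv2.boxPoints(r).round(1).tolist(),len(T),np.median(T[:,2]))
E
```

```text
t 4.7 pos [546.4 -48.9 139.8] w 27.5 F [-0.3 -0.8 -1.2] az needed -0.18 tilt 0.02
tool delta cm [ 0.15 -0.09  6.08]
t 4.75 pos [545.8 -50.  139.6] w 27.1 F [-0.4 -0.1 -0.4] az needed -0.27 tilt 0.02
tool delta cm [0.06 0.   6.06]
((562.9659423828125, 29.56639862060547), (124.40190124511719, 236.55148315429688), 11.45090389251709) [[478.5, 133.10000610351562], [525.5, -98.69999694824219], [647.4000244140625, -74.0], [600.4000244140625, 157.8000030517578]] 30429 70.66973666211018
```

View pics/w3.png

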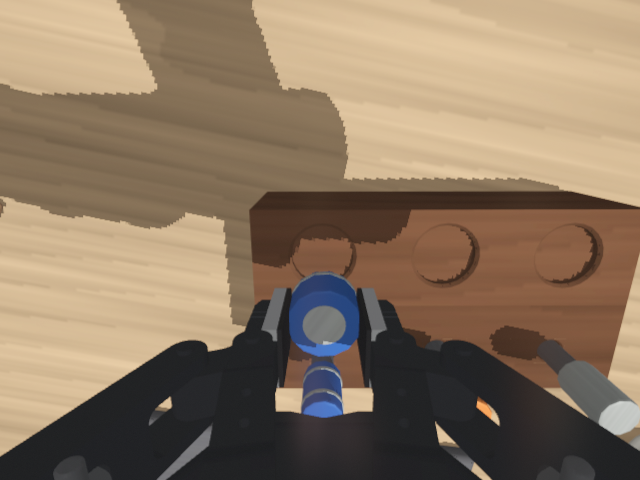

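The anvil is held at (323,315), with its recess at (323,250) behind it and the blue setter at (322,390). I'll compare anvil and recess positions within this one frame.

```bash
python3 - <<'E'
from h import *
import h
D=np.load('w3.npz'); p,d=D['p'],D['d']; m={k:D[k] for k in('fx','fy','cx','cy','cam_to_world')}
q=disc(p,d,m,100,130,(280,260,370,360),135,175); print('z pct',np.percentile(q[:,2],[5,50,90,97]).round(1))
top=q[q[:,2]>np.percentile(q[:,2],97)-4]; c,r=cv2.minEnclosingCircle(top[:,:2].astype(np.float32)); print('top circ',c,r)
P=w(m,d,*np.meshgrid(np.arange(640),np.arange(480)))
for yb in (0,75):
    c0=bp(-33,yb); M=(np.hypot(P[...,0]-c0[0],P[...,1]-c0[1])<24)&(P[...,2]<68.2)&(P[...,2]>60)
    q=P[M]; c,r=cv2.minEnclosingCircle(q[:,:2].astype(np.float32)); print('recess',yb,len(q),np.round(c,1),round(r,1),'pred',c0.round(1),np.median(q[:,2]).round(1))
E
```

```text
disc n 3394 px 289 359 275 355 ext [30.  29.7 20.5] mid [546.1 -49.3 145.7] circ [546.7 -49.4] 15.8
z pct [139.6 152.1 153.  153.4]
top circ (546.0794677734375, -49.55510330200195) 15.104532241821289
recess 0 2806 [531.5  23.3] 19.8 pred [530.1  23.4] 64.6
recess 75 2798 [516.5  97.4] 20.0 pred [515.   96.9] 64.6
```

Block prediction is good: the anvil is within about 1 mm of its recess. The remaining drop is about 66 mm.

send_rows --targets '[{"x": 0, "y": -0.07, "z": 1.5, "ax": 0, "ay": 0, "az": 0, "gripper": 1}, {"x": 0, "y": 0, "z": 2, "ax": 0, "ay": 0, "az": 0, "gripper": 1}, {"x": 0, "y": 0, "z": 1.5, "ax": 0, "ay": 0, "az": 0, "gripper": 1}, {"x": 0, "y": 0, "z": 0.8, "ax": 0, "ay": 0, "az": 0, "gripper": 1}, {"x": 0, "y": 0, "z": 0.4, "ax": 0, "ay": 0, "az": 0, "gripper": 1}]'

```text
clock: 5.17
position: [545.0, -52.4, 76.4]
ee_rot: [-0.097, 0.995, -0.0, -0.001]
contact_force: [0.3, -0.3, -0.9]
gripper_width: 27.7
grasp_force: 59.4
```

send_rows --targets '[{"x": 0, "y": 0, "z": 0.1, "ax": 0, "ay": 0, "az": 0, "gripper": 1}, {"x": 0, "y": 0, "z": 0.1, "ax": 0, "ay": 0, "az": 0, "gripper": 1}, {"x": 0, "y": 0, "z": 0, "ax": 0, "ay": 0, "az": 0, "gripper": 1}]'

```text
clock: 5.42
position: [546.7, -51.4, 76.1]
ee_rot: [-0.098, 0.995, -0.0, 0.001]
contact_force: [-0.9, -0.3, -1.3]
gripper_width: 27.8
grasp_force: 59.4
```

send_rows --targets '[{"x": 0, "y": 0, "z": 0.1, "ax": 0, "ay": 0, "az": 0, "gripper": 1}, {"x": 0, "y": 0, "z": 0, "ax": 0, "ay": 0, "az": 0, "gripper": 1}]'

```text
clock: 5.58
position: [546.5, -51.2, 74.8]
ee_rot: [-0.098, 0.995, 0.0, 0.001]
contact_force: [-0.9, 0.9, -0.0]
gripper_width: 27.3
grasp_force: 59.4
```

send_rows --targets '[{"x": 0, "y": 0, "z": 0.08, "ax": 0, "ay": 0, "az": 0, "gripper": 1}, {"x": 0, "y": 0, "z": 0, "ax": 0, "ay": 0, "az": 0, "gripper": 1}]'

```text
clock: 5.75
position: [546.6, -51.1, 73.9]
ee_rot: [-0.098, 0.995, -0.0, 0.0]
contact_force: [0.0, -0.1, -0.4]
gripper_width: 27.5
grasp_force: 59.6
```

send_rows --targets '[{"x": 0, "y": 0, "z": 0.08, "ax": 0, "ay": 0, "az": 0, "gripper": 1}, {"x": 0, "y": 0, "z": 0, "ax": 0, "ay": 0, "az": 0, "gripper": 1}]'

```text
clock: 5.92
position: [546.5, -51.2, 73.8]
ee_rot: [-0.099, 0.995, -0.0, 0.0]
contact_force: [-1.7, 0.4, 5.7]
gripper_width: 27.2
grasp_force: 60.0
```

Contact at 5.7 N, so it's at the floor. Releasing and retreating.

send_rows --targets '[{"x": 0, "y": 0, "z": 0, "ax": 0, "ay": 0, "az": 0, "gripper": -0.2}, {"x": 0, "y": 0, "z": 0, "ax": 0, "ay": 0, "az": 0, "gripper": -0.2}, {"x": 0, "y": 0, "z": 0, "ax": 0, "ay": 0, "az": 0, "gripper": -0.2}, {"x": 0, "y": 0, "z": -2, "ax": 0, "ay": 0, "az": 0, "gripper": -0.2}, {"x": 0, "y": 0, "z": -3, "ax": 0, "ay": 0, "az": 0, "gripper": -0.2}]'

```text
clock: 6.33
position: [543.8, -51.5, 120.1]
ee_rot: [-0.098, 0.995, -0.0, -0.004]
contact_force: [-0.1, -0.1, -0.1]
gripper_width: 51.3
grasp_force: 0.0
```

send_rows --targets '[{"x": 0, "y": 0, "z": -3, "ax": 0, "ay": 0, "az": 0, "gripper": -0.4}, {"x": 0, "y": 0, "z": -3, "ax": 0, "ay": 0, "az": 0, "gripper": -0.4}, {"x": 0, "y": 0, "z": 0, "ax": 0, "ay": 0, "az": 0, "gripper": -0.4}]'

```text
clock: 6.58
position: [550.1, -51.2, 189.3]
ee_rot: [-0.099, 0.995, -0.001, 0.006]
contact_force: [1.0, -0.2, 1.0]
gripper_width: 59.9
grasp_force: 0.0
```

```bash
python3 - <<'E'
from h import *
s=arm.read_state();p,d,m=snap('wrist'); save('w4.png',p)
q=disc(p,d,m,100,130,(220,150,420,420),70,95); print(np.percentile(q[:,2],[2,50,95,99]).round(1))
t=q[q[:,2]>84]; print('top slab',cv2.minEnclosingCircle(t[:,:2].astype(np.float32)))
go(502.9,354.5,180,s)
E
```

```text
disc n 1005 px 305 346 210 254 ext [34.3 28.9 18.2] mid [548.3 -51.8  79.1] circ [548.7 -50.9] 17.7
[73.7 86.2 87.4 87.8]
top slab ((546.1223754882812, -51.71303176879883), 14.743133544921875)
t 6.5833 pos [550.1 -51.2 189.3] w 59.9 F [ 1.  -0.2  1. ] az needed -0.26 tilt 0.74
tool delta cm [-3.35 40.71  0.88]
```

Blue anvil's top reads 86–88 mm (88 expected), so it is seated. Next the orange anvil.

send_rows --targets '[{"x": -0.31, "y": 3.38, "z": 0, "ax": 0, "ay": 0, "az": 0, "gripper": -0.4}, {"x": -0.31, "y": 3.38, "z": 0, "ax": 0, "ay": 0, "az": 0, "gripper": -0.4}, {"x": -0.31, "y": 3.38, "z": 0, "ax": 0, "ay": 0, "az": 0, "gripper": -0.4}, {"x": -0.31, "y": 3.38, "z": 0, "ax": 0, "ay": 0, "az": 0, "gripper": -0.4}, {"x": -0.31, "y": 3.38, "z": 0, "ax": 0, "ay": 0, "az": 0, "gripper": -0.4}]'

```text
clock: 7.05
position: [527.3, 118.7, 181.4]
ee_rot: [-0.098, 0.995, -0.0, -0.001]
contact_force: [1.2, 0.3, -0.1]
gripper_width: 59.6
grasp_force: 0.0
```

send_rows --targets '[{"x": -0.31, "y": 3.38, "z": 0, "ax": 0, "ay": 0, "az": 0, "gripper": -0.4}, {"x": -0.31, "y": 3.38, "z": 1, "ax": 0, "ay": 0, "az": 0, "gripper": -0.4}, {"x": -0.31, "y": 3.38, "z": 1, "ax": 0, "ay": 0, "az": 0, "gripper": -0.4}, {"x": -0.31, "y": 3.38, "z": 2, "ax": 0, "ay": 0, "az": 0, "gripper": -0.4}, {"x": -0.31, "y": 3.38, "z": 2, "ax": 0, "ay": 0, "az": 0, "gripper": -0.4}]'

```text
clock: 7.47
position: [509.8, 287.8, 121.4]
ee_rot: [-0.098, 0.995, 0.0, -0.0]
contact_force: [0.6, 0.1, 0.1]
gripper_width: 60.2
grasp_force: 0.0
```

send_rows --targets '[{"x": -0.31, "y": 3.38, "z": 2, "ax": 0, "ay": 0, "az": 0, "gripper": -0.4}, {"x": -0.31, "y": 3.38, "z": 2, "ax": 0, "ay": 0, "az": 0, "gripper": -0.4}, {"x": 0, "y": 0, "z": 0, "ax": 0, "ay": 0, "az": 0, "gripper": -0.4}, {"x": 0, "y": 0, "z": 0, "ax": 0, "ay": 0, "az": 0, "gripper": -0.4}]'

```text
clock: 7.8
position: [501.7, 354.3, 79.4]
ee_rot: [-0.099, 0.995, -0.002, -0.002]
contact_force: [-0.9, 0.1, -0.1]
gripper_width: 59.6
grasp_force: 0.0
```

```bash
python3 - <<'E'
from h import *
s=arm.read_state();p,d,m=snap('wrist'); save('w5.png',p)
q=disc(p,d,m,3,18,(220,150,420,420),18,27)
go(502.9,354.5,6,s); snap('wrist'); go(502.9,354.5,6)
E
```

```text
disc n 1238 px 301 350 243 290 ext [29.4 29.4  4.1] mid [504.3 355.1  20.1] circ [504.2 355.2] 14.9
t 7.8 pos [501.7 354.3  79.4] w 59.6 F [-0.9  0.1 -0.1] az needed -0.21 tilt 0.34
tool delta cm [-0.16  0.02  7.34]
t 7.9 pos [503.1 353.2  81.9] w 59.9 F [ 1.  -0.2  0. ] az needed -0.35 tilt 0.11
tool delta cm [-0.02  0.14  7.59]
```

View pics/w5.png

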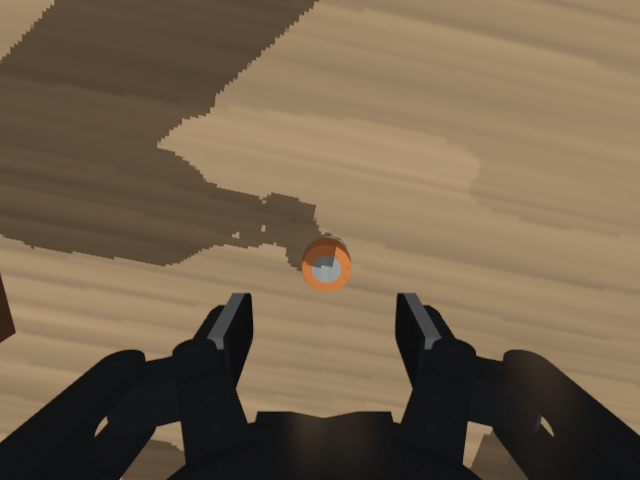

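The orange anvil sits alone at (327,265), centred between the fingers. It measures 29.4 mm, which matches, so I'm descending and gripping.

send_rows --targets '[{"x": -0.18, "y": 0.07, "z": 2.5, "ax": 0, "ay": 0, "az": 0, "gripper": -0.4}, {"x": 0, "y": 0, "z": 2.5, "ax": 0, "ay": 0, "az": 0, "gripper": -0.4}, {"x": 0, "y": 0, "z": 1.6, "ax": 0, "ay": 0, "az": 0, "gripper": -0.4}, {"x": 0, "y": 0, "z": 0.8, "ax": 0, "ay": 0, "az": 0, "gripper": -0.4}, {"x": 0, "y": 0, "z": 0, "ax": 0, "ay": 0, "az": 0, "gripper": -0.4}]'

```text
clock: 8.32
position: [504.7, 353.0, 7.6]
ee_rot: [-0.097, 0.995, -0.001, -0.001]
contact_force: [-0.4, -0.9, -0.0]
gripper_width: 59.8
grasp_force: 0.0
```

send_rows --targets '[{"x": 0, "y": 0, "z": 0, "ax": 0, "ay": 0, "az": 0, "gripper": 1}, {"x": 0, "y": 0, "z": 0, "ax": 0, "ay": 0, "az": 0, "gripper": 1}, {"x": 0, "y": 0, "z": 0, "ax": 0, "ay": 0, "az": 0, "gripper": 1}, {"x": 0, "y": 0, "z": 0, "ax": 0, "ay": 0, "az": 0, "gripper": 1}, {"x": 0, "y": 0, "z": 0, "ax": 0, "ay": 0, "az": 0, "gripper": 1}]'

```text
clock: 8.73
position: [506.1, 355.6, 10.8]
ee_rot: [-0.099, 0.995, 0.001, 0.001]
contact_force: [0.1, -1.4, 6.3]
gripper_width: 27.3
grasp_force: 59.0
```

send_rows --targets '[{"x": 0, "y": 0, "z": -1, "ax": 0, "ay": 0, "az": 0, "gripper": 1}, {"x": 0, "y": 0, "z": -3, "ax": 0, "ay": 0, "az": 0, "gripper": 1}, {"x": 0, "y": 0, "z": -4, "ax": 0, "ay": 0, "az": 0, "gripper": 1}, {"x": 0, "y": 0, "z": -4, "ax": 0, "ay": 0, "az": 0, "gripper": 1}, {"x": 0, "y": 0, "z": -3, "ax": 0, "ay": 0, "az": 0, "gripper": 1}]'

```text
clock: 9.15
position: [505.5, 355.3, 162.8]
ee_rot: [-0.098, 0.995, 0.001, 0.002]
contact_force: [0.7, 1.2, -0.2]
gripper_width: 27.1
grasp_force: 59.2
```

```bash
python3 - <<'E'
from h import *
go(531.4,23.2,150)
E
```

```text
t 9.15 pos [505.5 355.3 162.8] w 27.1 F [ 0.7  1.2 -0.2] az needed -0.32 tilt 0.22
tool delta cm [  3.98 -33.08   1.2 ]
```

send_rows --targets '[{"x": 0.4, "y": -3.31, "z": 0, "ax": 0, "ay": 0, "az": 0, "gripper": 1}, {"x": 0.4, "y": -3.31, "z": 0, "ax": 0, "ay": 0, "az": 0, "gripper": 1}, {"x": 0.4, "y": -3.31, "z": 0, "ax": 0, "ay": 0, "az": 0, "gripper": 1}, {"x": 0.4, "y": -3.31, "z": 0, "ax": 0, "ay": 0, "az": 0, "gripper": 1}, {"x": 0.4, "y": -3.31, "z": 0, "ax": 0, "ay": 0, "az": 0, "gripper": 1}]'

```text
clock: 9.57
position: [517.2, 187.2, 159.4]
ee_rot: [-0.098, 0.995, 0.0, 0.0]
contact_force: [0.2, 0.0, -0.6]
gripper_width: 26.9
grasp_force: 59.3
```

send_rows --targets '[{"x": 0.4, "y": -3.31, "z": 0, "ax": 0, "ay": 0, "az": 0, "gripper": 1}, {"x": 0.4, "y": -3.31, "z": 0, "ax": 0, "ay": 0, "az": 0, "gripper": 1}, {"x": 0.4, "y": -3.31, "z": 0, "ax": 0, "ay": 0, "az": 0, "gripper": 1}, {"x": 0.4, "y": -3.31, "z": 0, "ax": 0, "ay": 0, "az": 0, "gripper": 1}, {"x": 0.4, "y": -3.31, "z": 0, "ax": 0, "ay": 0, "az": 0, "gripper": 1}]'

```text
clock: 9.98
position: [530.1, 20.9, 159.4]
ee_rot: [-0.098, 0.995, 0.0, 0.0]
contact_force: [0.6, 0.3, -1.4]
gripper_width: 27.2
grasp_force: 59.3
```

send_rows --targets '[{"x": 0, "y": 0, "z": 1, "ax": 0, "ay": 0, "az": 0, "gripper": 1}, {"x": 0, "y": 0, "z": 1, "ax": 0, "ay": 0, "az": 0, "gripper": 1}, {"x": 0, "y": 0, "z": 0, "ax": 0, "ay": 0, "az": 0, "gripper": 1}, {"x": 0, "y": 0, "z": 0, "ax": 0, "ay": 0, "az": 0, "gripper": 1}]'

```text
clock: 10.32
position: [529.9, 22.9, 138.1]
ee_rot: [-0.099, 0.995, -0.0, -0.001]
contact_force: [0.2, 0.4, -1.0]
gripper_width: 27.3
grasp_force: 59.4
```

```bash
python3 - <<'E'
from h import *
s=arm.read_state();p,d,m=snap('wrist'); save('w6.png',p)
go(531.4,23.2,73,s)
q=disc(p,d,m,3,18,(280,260,370,360),120,175); print('z pct',np.percentile(q[:,2],[5,50,90,97]).round(1))
t=q[q[:,2]>np.percentile(q[:,2],97)-4]; print('held top',cv2.minEnclosingCircle(t[:,:2].astype(np.float32)))
P=w(m,d,*np.meshgrid(np.arange(640),np.arange(480)))
for yb in (0,75):
    c0=bp(-33,yb); M=(np.hypot(P[...,0]-c0[0],P[...,1]-c0[1])<24)&(P[...,2]<68.2)&(P[...,2]>60)
    q=P[M]; c,r=cv2.minEnclosingCircle(q[:,:2].astype(np.float32)); print('recess',yb,len(q),np.round(c,1),round(r,1),'pred',c0.round(1),np.median(q[:,2]).round(1))
E
```

```text
t 10.3167 pos [529.9  22.9 138.1] w 27.3 F [ 0.2  0.4 -1. ] az needed -0.29 tilt 0.1
tool delta cm [-0.16 -0.    6.51]
disc n 3325 px 288 359 265 358 ext [29.8 31.9 33.1] mid [528.3  21.7 142.3] circ [528.8  22.1] 17.8
z pct [134.4 147.4 148.3 148.8]
held top ((529.1445922851562, 23.42809295654297), 16.45604705810547)
recess 0 2087 [528.8  21.6] 21.4 pred [530.1  23.4] 64.5
recess 75 2834 [515.9  97.7] 20.1 pred [515.   96.9] 64.6
```

send_rows --targets '[{"x": -0.17, "y": 0, "z": 1.5, "ax": 0, "ay": 0, "az": 0, "gripper": 1}, {"x": 0, "y": 0, "z": 2, "ax": 0, "ay": 0, "az": 0, "gripper": 1}, {"x": 0, "y": 0, "z": 1.3, "ax": 0, "ay": 0, "az": 0, "gripper": 1}, {"x": 0, "y": 0, "z": 0.6, "ax": 0, "ay": 0, "az": 0, "gripper": 1}, {"x": 0, "y": 0, "z": 0.3, "ax": 0, "ay": 0, "az": 0, "gripper": 1}]'

```text
clock: 10.78
position: [532.0, 23.5, 81.1]
ee_rot: [-0.099, 0.995, -0.0, -0.001]
contact_force: [-1.3, -0.2, -1.4]
gripper_width: 27.3
grasp_force: 59.4
```

send_rows --targets '[{"x": 0, "y": 0, "z": 0.1, "ax": 0, "ay": 0, "az": 0, "gripper": 1}, {"x": 0, "y": 0, "z": 0, "ax": 0, "ay": 0, "az": 0, "gripper": 1}]'

```text
clock: 10.95
position: [532.8, 23.3, 81.3]
ee_rot: [-0.099, 0.995, 0.0, 0.001]
contact_force: [0.3, -0.9, -0.8]
gripper_width: 27.3
grasp_force: 59.4
```

send_rows --targets '[{"x": 0, "y": 0, "z": 0.1, "ax": 0, "ay": 0, "az": 0, "gripper": 1}, {"x": 0, "y": 0, "z": 0, "ax": 0, "ay": 0, "az": 0, "gripper": 1}]'

```text
clock: 11.12
position: [532.6, 22.9, 80.4]
ee_rot: [-0.098, 0.995, 0.0, 0.001]
contact_force: [-0.1, 0.6, -0.9]
gripper_width: 27.2
grasp_force: 59.4
```

send_rows --targets '[{"x": 0, "y": 0, "z": 0.1, "ax": 0, "ay": 0, "az": 0, "gripper": 1}, {"x": 0, "y": 0, "z": 0.1, "ax": 0, "ay": 0, "az": 0, "gripper": 1}, {"x": 0, "y": 0, "z": 0, "ax": 0, "ay": 0, "az": 0, "gripper": 1}]'

```text
clock: 11.37
position: [532.1, 22.7, 77.7]
ee_rot: [-0.098, 0.995, 0.0, -0.0]
contact_force: [0.2, 0.3, -1.1]
gripper_width: 27.2
grasp_force: 59.4
```

send_rows --targets '[{"x": 0, "y": 0, "z": 0.1, "ax": 0, "ay": 0, "az": 0, "gripper": 1}, {"x": 0, "y": 0, "z": 0, "ax": 0, "ay": 0, "az": 0, "gripper": 1}]'

```text
clock: 11.53
position: [532.3, 22.7, 76.9]
ee_rot: [-0.098, 0.995, -0.0, 0.0]
contact_force: [-0.1, -0.4, -0.1]
gripper_width: 27.4
grasp_force: 59.6
```

send_rows --targets '[{"x": 0, "y": 0, "z": 0.08, "ax": 0, "ay": 0, "az": 0, "gripper": 1}, {"x": 0, "y": 0, "z": 0, "ax": 0, "ay": 0, "az": 0, "gripper": 1}]'

```text
clock: 11.7
position: [532.3, 22.7, 76.8]
ee_rot: [-0.098, 0.995, -0.0, 0.0]
contact_force: [-2.6, -0.4, 5.1]
gripper_width: 27.0
grasp_force: 59.9
```

send_rows --targets '[{"x": 0, "y": 0, "z": 0, "ax": 0, "ay": 0, "az": 0, "gripper": -0.2}, {"x": 0, "y": 0, "z": 0, "ax": 0, "ay": 0, "az": 0, "gripper": -0.2}, {"x": 0, "y": 0, "z": 0, "ax": 0, "ay": 0, "az": 0, "gripper": -0.2}, {"x": 0, "y": 0, "z": -2, "ax": 0, "ay": 0, "az": 0, "gripper": -0.2}, {"x": 0, "y": 0, "z": -3, "ax": 0, "ay": 0, "az": 0, "gripper": -0.2}]'

```text
clock: 12.12
position: [529.9, 22.1, 123.4]
ee_rot: [-0.098, 0.995, -0.001, -0.004]
contact_force: [0.7, 0.1, 1.1]
gripper_width: 51.1
grasp_force: 0.0
```

send_rows --targets '[{"x": 0, "y": 0, "z": -3, "ax": 0, "ay": 0, "az": 0, "gripper": -0.2}, {"x": 0, "y": 0, "z": -3, "ax": 0, "ay": 0, "az": 0, "gripper": -0.2}, {"x": 0, "y": 0, "z": 0, "ax": 0, "ay": 0, "az": 0, "gripper": -0.2}, {"x": 0, "y": 0, "z": 0, "ax": 0, "ay": 0, "az": 0, "gripper": -0.2}]'

```text
clock: 12.45
position: [533.2, 23.1, 187.7]
ee_rot: [-0.098, 0.995, 0.001, 0.002]
contact_force: [-0.9, 0.5, -1.5]
gripper_width: 50.8
grasp_force: 0.0
```

```bash
python3 - <<'E'
from h import *
s=arm.read_state();p,d,m=snap('wrist'); save('w7.png',p)
for n,lo,hi in (('o',3,18),('b',100,130)):
    q=disc(p,d,m,lo,hi,(180,150,420,300),70,95); print(np.percentile(q[:,2],[2,50,95,99]).round(1))
    t=q[q[:,2]>83]; print(n,'top slab',cv2.minEnclosingCircle(t[:,:2].astype(np.float32)))
    q=disc(p,d,m,lo,hi,(0,240,640,480),100,140); t=q[q[:,2]>124]; print('setter',cv2.minEnclosingCircle(t[:,:2].astype(np.float32)))
go(*bp(33,-75),190,s)
E
```

```text
disc n 15815 px 180 419 193 299 ext [116.5 188.5  18.3] mid [547.4  10.6  79.1] circ [552.8   7. ] 99.0
[70.  70.7 85.5 87. ]
o top slab ((530.8153686523438, 21.805694580078125), 14.920252799987793)
disc n 1339 px 309 342 320 372 ext [21.7 22.2 32.1] mid [594.8  36.2 116.3] circ [595.1  36. ] 11.3
setter ((595.0117797851562, 36.08720016479492), 11.038275718688965)
disc n 1132 px 195 241 214 258 ext [34.  28.9 18.4] mid [548.3 -51.4  79.3] circ [548.4 -50.6] 17.2
[71.9 86.1 87.4 87.9]
b top slab ((546.4615478515625, -51.49039840698242), 15.100682258605957)
disc n 52 px 201 214 321 336 ext [ 4.8  4.4 18.2] mid [602.7 -44.1 109.4] circ [602.7 -44.1] 3.2
setter ((0.0, 0.0), 0.0)
t 12.45 pos [533.2  23.1 187.7] w 50.8 F [-0.9  0.5 -1.5] az needed -0.35 tilt 0.27
tool delta cm [-6.35 -7.37 -0.2 ]
```

View pics/w7.png

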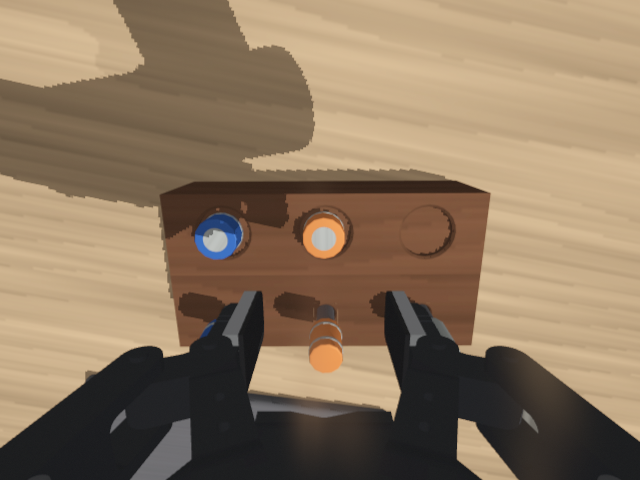

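Both anvils are seated: blue at (218,237), orange at (323,237), tops at about 87. Now above the blue setter.

send_rows --targets '[{"x": -2.15, "y": -2.47, "z": 0, "ax": 0, "ay": 0, "az": -0.3, "gripper": -0.2}, {"x": -2.15, "y": -2.47, "z": 0, "ax": 0, "ay": 0, "az": 0, "gripper": -0.2}, {"x": -2.15, "y": -2.47, "z": 0, "ax": 0, "ay": 0, "az": 0, "gripper": -0.2}, {"x": 0, "y": 0, "z": 0, "ax": 0, "ay": 0, "az": 0, "gripper": -0.2}, {"x": 0, "y": 0, "z": 0, "ax": 0, "ay": 0, "az": 0, "gripper": -0.2}]'

```text
clock: 12.92
position: [609.8, -38.1, 182.9]
ee_rot: [-0.1, 0.995, 0.0, -0.002]
contact_force: [-0.0, -0.0, -0.7]
gripper_width: 51.0
grasp_force: 0.0
```

```bash
python3 - <<'E'
from h import *
for k in range(2):
    s=arm.read_state();p,d,m=snap('wrist')
    q=disc(p,d,m,100,130,(270,240,370,420),100,140); t=q[q[:,2]>122]; print('setter',cv2.minEnclosingCircle(t[:,:2].astype(np.float32)),np.percentile(t[:,2],95))
    go(610,-37.2,97,s)
q=disc(p,d,m,100,130,(270,150,370,270),70,95); 
E
```

```text
disc n 1248 px 308 344 240 285 ext [21.4 21.1 26.4] mid [610.2 -37.1 119.3] circ [610.3 -37.5] 10.9
setter ((610.4247436523438, -37.37223434448242), 10.83111572265625) 131.3605179034243
t 12.9167 pos [609.8 -38.1 182.9] w 51.0 F [-0.  -0.  -0.7] az needed -0.19 tilt 0.28
tool delta cm [-0.08  0.08  8.59]
disc n 1249 px 306 343 240 285 ext [21.4 21.2 25.9] mid [609.9 -37.2 119.4] circ [610.2 -37.3] 11.1
setter ((610.1775512695312, -37.007469177246094), 11.016195297241211) 131.39471085618933
t 12.9667 pos [609.1 -37.5 183.5] w 51.4 F [-1.  -0.3 -1. ] az needed -0.13 tilt 0.26
tool delta cm [-0.13  0.01  8.65]
disc n 497 px 300 344 150 170 ext [16.  27.9  4.7] mid [553.1 -51.3  85.9] circ [549.4 -51.3] 14.1
```

send_rows --targets '[{"x": -0.09, "y": 0.04, "z": 2.5, "ax": 0, "ay": 0, "az": 0, "gripper": -0.2}, {"x": 0, "y": 0, "z": 2.5, "ax": 0, "ay": 0, "az": 0, "gripper": -0.2}, {"x": 0, "y": 0, "z": 2, "ax": 0, "ay": 0, "az": 0, "gripper": -0.2}, {"x": 0, "y": 0, "z": 1.2, "ax": 0, "ay": 0, "az": 0, "gripper": -0.2}, {"x": 0, "y": 0, "z": 0.3, "ax": 0, "ay": 0, "az": 0, "gripper": -0.2}]'

```text
clock: 13.43
position: [608.1, -35.8, 98.1]
ee_rot: [-0.101, 0.995, 0.0, -0.003]
contact_force: [0.9, 0.2, -0.1]
gripper_width: 51.4
grasp_force: 0.0
```

send_rows --targets '[{"x": 0, "y": 0, "z": 0, "ax": 0, "ay": 0, "az": 0, "gripper": -0.2}, {"x": 0, "y": 0, "z": 0, "ax": 0, "ay": 0, "az": 0, "gripper": 0.2}, {"x": 0, "y": 0, "z": 0, "ax": 0, "ay": 0, "az": 0, "gripper": 0.3}, {"x": 0, "y": 0, "z": 0, "ax": 0, "ay": 0, "az": 0, "gripper": 0.35}]'

```text
clock: 13.77
position: [611.5, -36.2, 102.3]
ee_rot: [-0.101, 0.995, 0.0, 0.001]
contact_force: [0.1, 0.3, 0.0]
gripper_width: 27.4
grasp_force: 0.0
```

```bash
python3 - <<'E'
from h import *
for k in range(2):
    s=arm.read_state(); go(610.2,-37.2,97,s); print(s['wrist_torque'].round(2))
    p,d,m=snap('wrist')
save('w8.png',p)
E
```

```text
t 13.7667 pos [611.5 -36.2 102.3] w 27.4 F [0.1 0.3 0. ] az needed -0.03 tilt 0.14
tool delta cm [ 0.15 -0.07  0.53]
[ 0.02 -0.02  0.03]
t 13.8167 pos [611.5 -36.3 102.1] w 28.1 F [-0.3 -0.3 -0. ] az needed -0.04 tilt 0.12
tool delta cm [ 0.14 -0.06  0.51]
[-0.01  0.07  0.01]
```

View pics/w8.png

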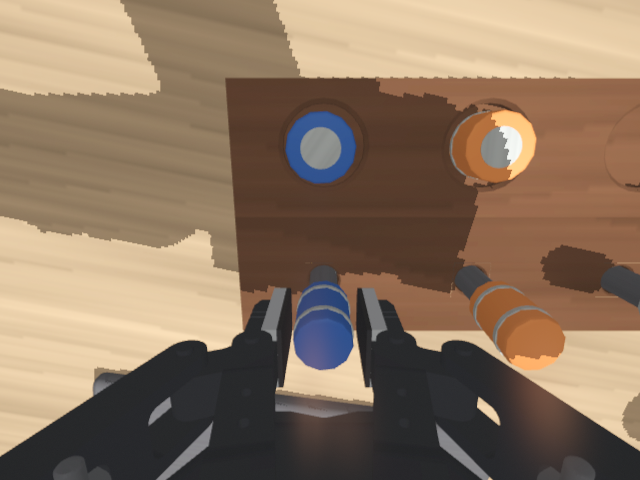

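The setter is centred between the fingers at (323,330). Closing, then I'll check forces.

send_rows --targets '[{"x": 0, "y": 0, "z": 0, "ax": 0, "ay": 0, "az": 0, "gripper": 0.42}, {"x": 0, "y": 0, "z": 0, "ax": 0, "ay": 0, "az": 0, "gripper": 0.48}, {"x": 0, "y": 0, "z": 0, "ax": 0, "ay": 0, "az": 0, "gripper": 0.55}, {"x": 0, "y": 0, "z": 0, "ax": 0, "ay": 0, "az": 0, "gripper": 1}, {"x": 0, "y": 0, "z": 0, "ax": 0, "ay": 0, "az": 0, "gripper": 1}]'

```text
clock: 14.28
position: [611.2, -36.6, 101.4]
ee_rot: [-0.101, 0.995, -0.0, 0.0]
contact_force: [-1.3, -0.1, 3.5]
gripper_width: 20.3
grasp_force: 58.5
```

send_rows --targets '[{"x": 0, "y": 0, "z": 0, "ax": 0, "ay": 0, "az": 0, "gripper": 1}, {"x": 0, "y": 0, "z": -0.2, "ax": 0, "ay": 0, "az": 0, "gripper": 1}, {"x": 0, "y": 0, "z": 0, "ax": 0, "ay": 0, "az": 0, "gripper": 1}]'

```text
clock: 14.53
position: [610.5, -36.4, 102.4]
ee_rot: [-0.101, 0.995, 0.0, -0.001]
contact_force: [0.5, -0.5, -1.2]
gripper_width: 20.1
grasp_force: 58.6
```

```bash
python3 - <<'E'
from h import *
s=arm.read_state(); go(610.2,-37.2,97,s); print(s['wrist_torque'].round(2))
E
```

```text
t 14.5333 pos [610.5 -36.4 102.4] w 20.1 F [ 0.5 -0.5 -1.2] az needed -0.07 tilt 0.06
tool delta cm [ 0.04 -0.07  0.54]
[0.05 0.03 0.01]
```

Gripped, with about 1.2 N of weight and little side force. Pulling slowly to about 39 mm.

send_rows --targets '[{"x": 0, "y": 0, "z": -0.3, "ax": 0, "ay": 0, "az": 0, "gripper": 1}, {"x": 0, "y": 0, "z": -0.4, "ax": 0, "ay": 0, "az": 0, "gripper": 1}, {"x": 0, "y": 0, "z": -0.4, "ax": 0, "ay": 0, "az": 0, "gripper": 1}, {"x": 0, "y": 0, "z": -0.4, "ax": 0, "ay": 0, "az": 0, "gripper": 1}, {"x": 0, "y": 0, "z": -0.3, "ax": 0, "ay": 0, "az": 0, "gripper": 1}]'

```text
clock: 14.95
position: [611.0, -36.4, 121.6]
ee_rot: [-0.101, 0.995, 0.0, 0.0]
contact_force: [-0.2, -0.2, -1.2]
gripper_width: 20.3
grasp_force: 58.7
```

send_rows --targets '[{"x": 0, "y": 0, "z": -0.4, "ax": 0, "ay": 0, "az": 0, "gripper": 1}, {"x": 0, "y": 0, "z": -0.4, "ax": 0, "ay": 0, "az": 0, "gripper": 1}, {"x": 0, "y": 0, "z": -0.4, "ax": 0, "ay": 0, "az": 0, "gripper": 1}, {"x": 0, "y": 0, "z": -0.4, "ax": 0, "ay": 0, "az": 0, "gripper": 1}, {"x": 0, "y": 0, "z": -0.3, "ax": 0, "ay": 0, "az": 0, "gripper": 1}]'

```text
clock: 15.37
position: [611.1, -36.5, 140.6]
ee_rot: [-0.101, 0.995, -0.0, 0.0]
contact_force: [0.7, 0.6, -1.8]
gripper_width: 20.3
grasp_force: 58.7
```

send_rows --targets '[{"x": 0, "y": 0, "z": 0, "ax": 0, "ay": 0, "az": 0, "gripper": 1}, {"x": 0, "y": 0, "z": 0, "ax": 0, "ay": 0, "az": 0, "gripper": 1}, {"x": 0, "y": 0, "z": 0, "ax": 0, "ay": 0, "az": 0, "gripper": 1}, {"x": 0, "y": 0, "z": 0, "ax": 0, "ay": 0, "az": 0, "gripper": 1}, {"x": 0, "y": 0, "z": 0, "ax": 0, "ay": 0, "az": 0, "gripper": 1}]'

```text
clock: 15.78
position: [610.8, -36.5, 139.6]
ee_rot: [-0.101, 0.995, -0.0, -0.0]
contact_force: [-0.0, -0.4, -1.9]
gripper_width: 20.5
grasp_force: 58.7
```

```bash
python3 - <<'E'
from h import *
s=arm.read_state(); go(610.2,-37.2,135,s); print(s['wrist_torque'].round(2),s['grasp_force'])
p,d,m=snap('wrist')
q=disc(p,d,m,100,130,(270,220,370,420),120,190); print('setter z top',np.percentile(q[:,2],[2,95]).round(1)); t=q[q[:,2]>np.percentile(q[:,2],95)-6]; print(cv2.minEnclosingCircle(t[:,:2].astype(np.float32)))
try: disc(p,d,m,22,38,(250,150,400,420),60,130)
except Exception as e: print('no yellow wrist',e)
S,ds,ms=snap('scene')
c=cv2.resize(S[165:265,250:400],None,fx=5,fy=5,interpolation=cv2.INTER_CUBIC); a=cv2.resize(p[100:420,180:560],None,fx=1,fy=1)
canvas=np.zeros((600,750,3),np.uint8); canvas[:500]=c; save('s9.png',canvas[:500]); save('w9.png',p)
E
```

```text
t 15.7833 pos [610.8 -36.5 139.6] w 20.5 F [-0.  -0.4 -1.9] az needed -0.05 tilt 0.03
tool delta cm [ 0.07 -0.06  0.46]
[-0.01  0.    0.04] 58.680941462516785
disc n 3798 px 295 353 282 371 ext [23.6 21.9 37. ] mid [610.7 -36.9 153.3] circ [611.8 -37.7] 13.0
setter z top [138.1 169.4]
((609.8314819335938, -36.529441833496094), 11.514959335327148)
disc n 215 px 312 336 249 269 ext [ 8.7 14.7 31.2] mid [607.2 -36.9  77.2] circ [609.8 -36.9] 7.4
```

View pics/s9.png

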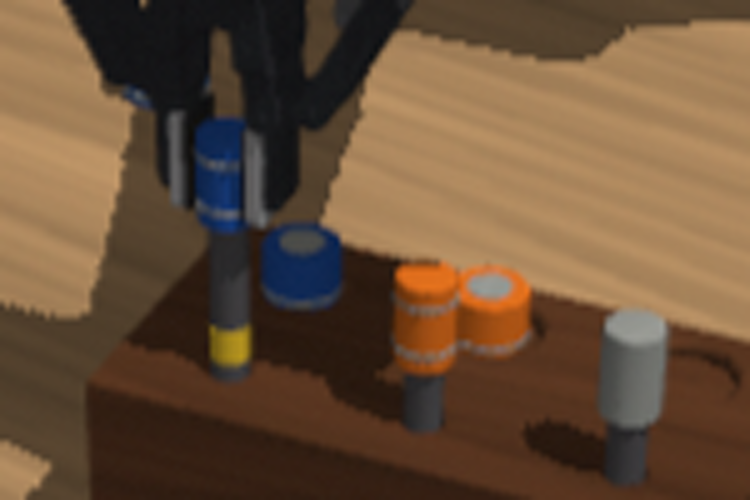

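The crop shows the blue setter drawn to its mark: the whole yellow band at (229,346) with bare shank below it and no red. Both anvils are seated, and the orange setter and punch are home. Handing in.

```bash
python3 -c "
from h import *
print(arm.job_done())"
```

```text
the job is handed in; nothing more can be done
None
```

I handed the job in with both anvils seated in front of their own setters and the blue setter held upright, drawn about 39 mm (all of the yellow band showing, no red); the hand-in call gave no pass/fail result.

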